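# Unlatch the photometer's light-shield flap and hold it upright at its balance point

## Task

On the water-test photometer, turn the blue latch knob clockwise until it clicks past its detent and its steel tongue clears the flap. Then pinch the black flap by its round yellow grip, swing it up until it stands straight up at its balance point, never letting it drop over backwards, and finish while still holding it there by the grip, still and upright, so that the sample well can be wiped. Do not push the bottles and other ware about.

Things in the scene. Friction and masses are not known exactly. Their poses are not given: they have to be found in the camera images.
- photometer: white photometer with grey deck, 150 (x) by 200 (y) by 80 mm high, fixed; origin at the centre of its underside, x from its front (towards the robot at yaw 0) to its back, y to its left, z up. On the deck: display at the left, black flap in the middle, blue latch knob at the right.
- latch (a joint): latch knob angle, rad, growing clockwise from above: 0 = latched (steel tongue lies to the photometer's +y, over the flap's right edge, blocking it), 1.4 = released (tongue points to the back, beside the flap). Spring detent: held against stops at 0 and 1.4, crest at 0.7; up to about 0.1 N m turns it to the crest, then it snaps on to 1.4 by itself
- latch_grip (a point): point on the knob's vertical axis at the height to grip, 123 mm above the counter, 43 above the deck, 6 below the top of the blue bar (40 long, 14 thick, 34 mm tall). The bar lies along this point's x: fingers close along its y. Turns with the knob. Under the bar, 11 to 15 mm above the deck, the steel tongue runs 40 mm along the point's +y, 9 mm wide
- flap (a joint): flap angle, rad: 0 = shut, flat on the deck; 1.57 = upright, its balance point; stops at 2.4, leaning back. Almost no friction: short of upright it falls shut, past it falls back. Black plate 90 by 90 by 8 mm, its edge 35 mm from the grip's centre, joined by a stem 14 mm wide; with the grip 0.13 to 0.25 kg
- flap_hinge (a point): middle of the flap's hinge axis, 85 mm above the counter, fixed on the photometer 20 mm behind its centre; the hinge axis is this point's y, x points to the photometer's back
- grip (a point): round yellow grip at the flap's free end: disc 26 mm in diameter, 16 thick, axis parallel to the hinge (own y), point at its centre, 130 mm from the hinge axis. Shut, it is 35 mm ahead of the photometer's front, 85 above the counter, nothing below; upright, 215 above the counter, over the hinge. Pinched on its flat faces (fingers along y) it turns between them, so the tool can stay pointing down
- reagent: bystander: white bottle with black cap, 60 mm diameter, 145 mm high, beside the photometer's left; origin under its centre
- indicator: bystander: small amber bottle, 34 mm diameter, 85 mm high, right of the photometer; origin under its centre
- jar: bystander: white jar with blue lid, 76 mm diameter, 85 mm high, behind the photometer; origin under its centre
- cylinder: bystander: clear measuring cylinder, 34 mm diameter on a 64 mm foot, 200 mm high, behind the photometer; origin under its centre
- spot_plate: bystander: white ceramic plate with six grey wells, 70 by 110 by 12 mm, left of the photometer's front; origin under its centre
- vial: bystander: small amber vial with white cap, 27 mm diameter, 54 mm high, standing on the back left of the photometer's deck; origin under its centre

How it is judged:
By the outcome, as a careful person would: the job done as asked, in the order asked, and still so for the second after the job is handed in, while the arm keeps its last pose, push and grip.
It also fails if it takes over 58 s, if anything falls off the work surface, if the arm or the gripper's body presses on something with over 40 N, if the wrist force passes 120 N, or if a joint passes its speed limit or range.

## Robot

A 6-joint arm with a two-finger parallel gripper is mounted at the origin on the work surface. World frame = base frame: x ahead of the robot, y to its left, z up, the work surface at z = 0. Lengths are in m, angles in rad, forces in N, time in s.
With the tool pointing down it reaches from about 0.3 to 0.875 m from the base axis. Payload 4.2 kg.
Tool frame: the origin (TCP) lies at the very end of the fingers, on their centre line; the grasp point (between the pads) lies 19 mm behind it; z points along the fingers, y is the line along which they close (so a half turn about z gives the same grasp; the last joint's range is limited). The gripper opens to 85 mm and grips with 20 to 120 N. Pads are 22 mm wide; open, the fingers measure 114 mm over their backs; the gripper's body (76 mm by 85 mm) begins 54 mm behind the grasp point. The pads swing forward as they close: fully open they stand 13 mm farther back than shut.
Start: joints at [-1.122, 0.32, 1.565, -0, 1.257, -0.02], TCP at [0.26, -0.513, 0.201] pointing down, gripper open.
Joint ranges: [-3.11, 3.11], [-0.84, 2.01], [0.21, 2.61], [-1.34, 4.49], [0.05, 2.63], [-2.56, 2.56]. Speed limits (rad/s): [2.57, 2.57, 3.14, 3.14, 3.14, 3.14].

## Interface

Orientations are given as a rotation vector (axis times angle).
In Python, from plant import status, optics, workorder gives the robot as it stands.
- The arm moves only by the tool send_rows, never from a script. Its argument "deltas" is one flat list of numbers, 6 for each row, row after row: the shift along the tool's x, y, z in units of 30 mm (1.0 is 30 mm), then the turn, a rotation vector about the tool's x, y, z in units of 0.15 rad (1.0 is 0.15 rad). In form: [x, y, z, rx, ry, rz, x, y, z, rx, ry, rz, ...]. A call has exactly 8 rows; each row shifts and turns the commanded pose from where the row before left it, along the tool's axes as they then stand; what a row does not reach is not made up. A row lasts 1/8 s, in which the tool goes at most 62.5 mm and 10.7 degrees, less where a joint would pass 70% of its speed; a pose out of reach is approached as far as the arm can. A call with a number of a shift or a turn outside -1 to 1 is refused whole. A call with a gripper value outside its range is refused whole. "grip" is the opening, from -1 (shut) to 1 (fully open), set as the call begins (left out, the last holds). The fingers move at their own pace and stop on an object; "grip_force" is the grip in N (left out, the last holds). Time passes only in rows, so rows that do not move let the fingers close, or fill a call up. It gives the time, the measured TCP pose, the force, the opening and the grip force at its end, in the units of the state.
- status.observe(): the state, without advancing time (a new reading comes with each control period).
- optics.camera(name): name is "side" or "top"; returns the picture (420x560x3 uint8, blue, green, red); there is no depth.
- optics.camera_params(name): a dict with "fovy" (degrees; the focal length in pixels is half the picture's height over the tangent of half this angle, whatever the lens; pixels are square), "cx", "cy" (the principal point, pixels), "eye" and "attitude" of the camera in the world. Camera axes: x right, y down, z forward; pixel columns grow to the right and rows downward; lengths in m; the calibration is good to about 2 mm. A picture is of the moment at which its call begins. camera_params takes no time and is no camera call.
- workorder.hand_in(): hands the job in; it is judged then, once.
The state is a dict: "t": time; "joint_positions": joint angles; "qvel": joint speeds; "effort": joint torques, N m; "ee_pos": TCP position; "eef_rot": TCP orientation; "force": force on the tool from outside, world axes, zero at the start; "wrist_torque": the same for the moment, N m; "finger_gap": opening from 0.0 (shut) to 1.0 (fully open); "grasp_force": force on a finger pad.
Only numpy, scipy, OpenCV 4.12 (cv2) and the standard library are available. Lean on these libraries where they do the work, as an engineer would, in place of code of your own. Each camera call takes 0.05 s, during which the arm holds its last target. There are 200 camera calls.

## Working session

There is one attempt and no reset: what is moved stays moved. The work goes in short steps, Python scripts to look and compute and a tool call to move; the robot and the scene stay as the last step left them, time stands still between calls to the robot, and variables do not carry over. Pictures are saved under pics/ and viewed, at most 10 in all, crops included, and the job is handed in when it is done.

Besides the shell and the picture viewer there is one more tool, called after "Call:" by a JSON object that holds its "name" and its "arguments". send_rows: Moves the arm, as the interface text tells. Its arguments: {"type":"object","properties":{"deltas":{"type":"array","items":{"type":"number","minimum":-1,"maximum":1}},"grip":{"type":"number"},"grip_force":{"type":"number"}},"required":["deltas"]}

```bash
mkdir -p pics; python3 - <<'E'
from plant import status, optics
import cv2
print(status.observe())
for n in("top","side"):
    print(n,optics.camera_params(n)); cv2.imwrite(f"pics/{n}0.png",optics.camera(n))
E
```

```text
{'t': 0.0, 'joint_positions': array([-1.12199983e+00,  3.20312089e-01,  1.56571518e+00,  2.39158086e-05,
        1.25740386e+00, -2.00204215e-02]), 'qvel': array([-0.00128999, -0.00236238, -0.00019132,  0.00154532,  0.00070856,
       -0.00198987]), 'effort': array([-3.33514945e-04, -4.15522993e+01, -2.34156990e+01,  1.69507662e-04,
        8.29475495e-03,  6.61946828e-06]), 'ee_pos': array([ 0.25956139, -0.51246497,  0.20025669]), 'eef_rot': array([-3.05392676e+00, -7.29260711e-01,  5.79153332e-04]), 'force': array([ 0.53358648, -0.7180522 , -0.75267087]), 'wrist_torque': array([-0.01263946,  0.02763708,  0.00598502]), 'grasp_force': 0.0, 'finger_gap': 0.9982808091885175}
top {'fovy': 55.43164752629176, 'cx': 267.5544457949889, 'cy': 204.0070070196182, 'eye': array([0.56348186, 0.05854875, 0.87492365]), 'attitude': array([-2.1758622 ,  2.18108679, -0.09359971])}
side {'fovy': 54.94725119112756, 'cx': 286.8643285593987, 'cy': 210.0564242168341, 'eye': array([ 0.53243355, -0.38937885,  0.65561953]), 'attitude': array([-2.45751786,  0.26131296, -0.06743386])}
```

View pics/top0.png

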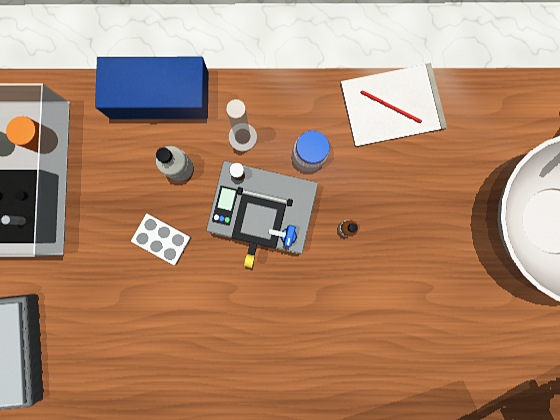

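View pics/side0.png

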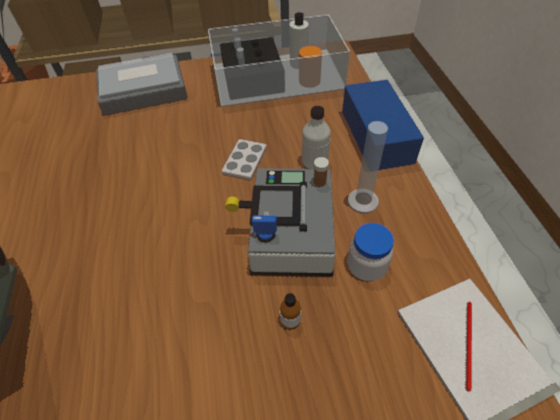

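The top view shows the photometer at about (263,208), the knob at (290,236) with its tongue pointing left, and the grip at (250,261). In the side view the grip is at (232,204) and the knob at (265,225). I'll zoom in on both.

```bash
python3 - <<'E'
import cv2
a=cv2.imread("pics/top0.png")[155:275,200:330]; cv2.imwrite("pics/topc.png",cv2.resize(a,None,fx=5,fy=5,interpolation=cv2.INTER_CUBIC))
a=cv2.imread("pics/side0.png")[160:280,215:345]; cv2.imwrite("pics/sidec.png",cv2.resize(a,None,fx=5,fy=5,interpolation=cv2.INTER_CUBIC))
E
```

```text
(no output)
```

View pics/topc.png

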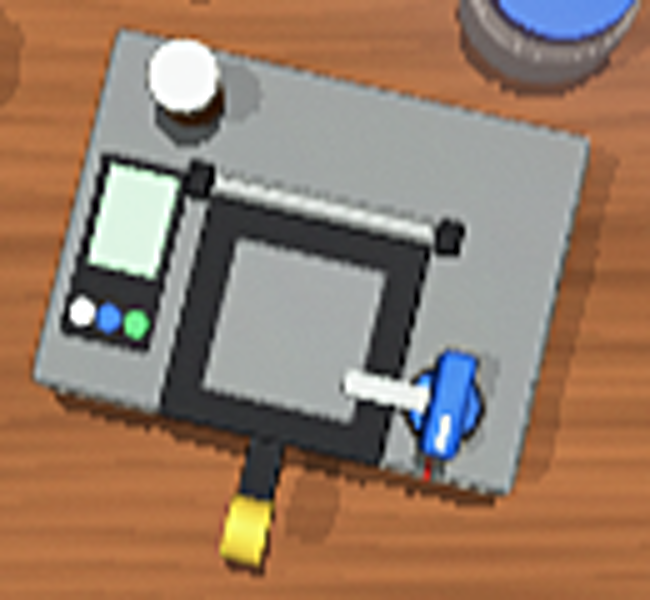

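View pics/sidec.png

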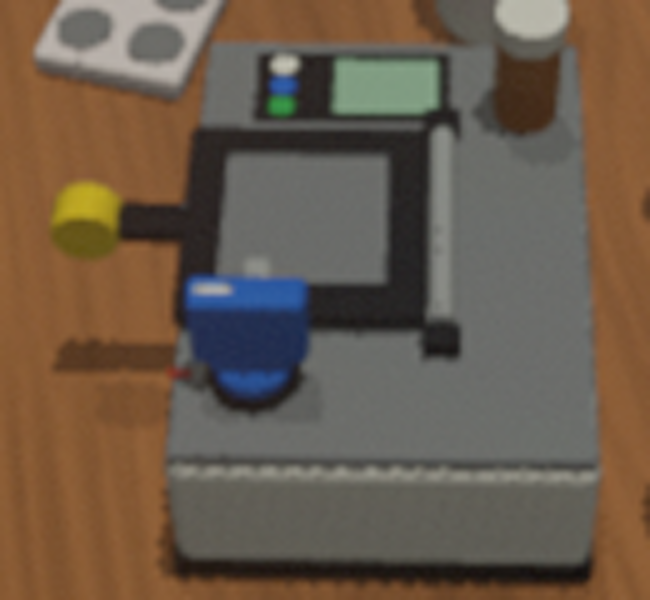

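```bash
cat > h.py <<'E'
import numpy as np
from plant import optics
from scipy.spatial.transform import Rotation as R
from scipy.optimize import least_squares
P={n:optics.camera_params(n) for n in("top","side")}
def proj(n,X):
    p=P[n]; c=(np.asarray(X)-p["eye"])@R.from_rotvec(p["attitude"]).as_matrix()
    f=210/np.tan(np.radians(p["fovy"])/2)
    return np.stack([p["cx"]+f*c[...,0]/c[...,2],p["cy"]+f*c[...,1]/c[...,2]],-1)
def ray(n,px,z):
    p=P[n]; f=210/np.tan(np.radians(p["fovy"])/2)
    d=R.from_rotvec(p["attitude"]).as_matrix()@np.array([(px[0]-p["cx"])/f,(px[1]-p["cy"])/f,1])
    return p["eye"]+d*(z-p["eye"][2])/d[2]
E
cat > fit.py <<'E'
from h import *
def px(n,u): 
    o={"top":(200,155),"side":(215,160)}[n]; return (np.array(u)+.5)/5-.5+o
L={"top":{(75,100,80):(122,32),(75,-100,80):(589,140),(-75,-100,80):(505,493),(-75,100,80):(35,378)},
"side":{(-75,100,80):(210,45),(-75,-100,80):(170,463),(75,-100,80):(598,463)}}
def W(q,X): return R.from_euler("z",q[2]).apply(np.array(X)/1000.)+[q[0],q[1],0]
def res(q,ns): return np.concatenate([(proj(n,W(q,k))-px(n,u)) for n in ns for k,u in L[n].items()])
for ns in (["top"],["side"],["top","side"]):
    s=least_squares(lambda q:res(q,ns).ravel(),[.5,0.05,-.2]); print(ns,s.x.round(4),res(s.x,ns).round(1).tolist())
q=s.x
print("hinge",W(q,(20,0,85)),"grip",W(q,(-110,0,85)))
print("grip px",proj("top",W(q,(-110,0,90))),px("top",(246,532)),proj("side",W(q,(-110,0,85))),px("side",(86,215)))
print("knob",[ray("top",px("top",u),.129) for u in ((451,404),(460,354),(444,456))], ray("side",px("side",(247,292)),.129))
k=R.from_euler("z",-q[2]).apply(ray("top",px("top",(451,404)),.129)-[q[0],q[1],0]); print("knob local",k)
E
python3 fit.py
```

```text
['top'] [ 0.6264  0.0686 -0.2381] [-1.4, -2.2, 1.9, -0.8, 1.8, 1.8, -2.4, 1.1]
['side'] [ 0.6282  0.0665 -0.2314] [-0.8, -1.6, -1.5, -0.1, 2.2, 1.0]
['top', 'side'] [ 0.6273  0.0677 -0.233 ] [-1.2, -2.5, 2.2, -1.6, 2.5, 1.1, -1.8, 0.9, -1.3, -2.0, -2.2, -0.7, 1.4, 0.5]
hinge [0.64680778 0.06312038 0.085     ] grip [0.52032187 0.09314225 0.085     ]
grip px [249.49323849 260.31532157] [248.8 261. ] [231.96445581 203.5756928 ] [231.8 202.6]
knob [array([0.56825189, 0.01649986, 0.129     ]), array([0.58683118, 0.01301069, 0.129     ]), array([0.54901063, 0.01923668, 0.129     ])] [0.56902921 0.01386429 0.129     ]
knob local [-0.04566599 -0.0635018   0.129     ]
```

Call:
{"name": "send_rows", "arguments": {"deltas": [0.7,-0.45,0,0,0,0,0.7,-0.45,0,0,0,0,0.7,-0.45,0,0,0,0,0.7,-0.45,0,0,0,0,0.7,-0.45,0,0,0,0,0.7,-0.45,0,0,0,0,0.7,-0.45,0,0,0,0,0.7,-0.45,0,0,0,0], "grip": 1, "grip_force": 40}}

```text
t: 1.1
ee_pos: [0.3613, -0.3385, 0.201]
eef_rot: [-3.055, -0.73, -0.0]
force: [0.4, -0.3, 0.0]
finger_gap: 0.999
grasp_force: 0.0
```

Call:
{"name": "send_rows", "arguments": {"deltas": [0.7,-0.45,0,0,0,0,0.7,-0.45,0,0,0,0,0.7,-0.45,0,0,0,0,0.7,-0.45,0,0,0,0,0.7,-0.45,0,0,0,0,0.7,-0.45,0,0,0,0,0.7,-0.45,0,0,0,0,0.7,-0.45,0,0,0,0]}}

```text
t: 2.1
ee_pos: [0.4618, -0.1664, 0.201]
eef_rot: [-3.055, -0.73, 0.0]
force: [0.0, -0.3, -1.2]
finger_gap: 0.996
grasp_force: 0.0
```

Call:
{"name": "send_rows", "arguments": {"deltas": [0.7,-0.45,0,0,0,0,0.7,-0.45,0,0,0,0,0.7,-0.45,0,0,0,0,0.7,-0.45,0,0,0,0,0.7,-0.45,0,0,0,0,0.7,-0.45,0,0,0,0,0.7,-0.45,0,0,0,0,0.7,-0.45,0,0,0,0]}}

```text
t: 3.1
ee_pos: [0.5624, 0.0058, 0.2009]
eef_rot: [-3.055, -0.731, 0.001]
force: [-0.8, -0.8, 0.4]
finger_gap: 0.999
grasp_force: 0.0
```

Call:
{"name": "send_rows", "arguments": {"deltas": [0,0,0,0,0,-1,0,0,0,0,0,-1,0,0,0,0,0,-1,0,0,0,0,0,-1,0,0,0,0,0,-1,0,0,0,0,0,-1,0,0,0,0,0,-1,0,0,0,0,0,-1]}}

```text
t: 4.1
ee_pos: [0.562, 0.005, 0.201]
eef_rot: [-2.103, -2.333, 0.0]
force: [1.2, 0.8, -0.1]
finger_gap: 1.001
grasp_force: 0.0
```

Call:
{"name": "send_rows", "arguments": {"deltas": [0,0,0,0,0,-1,0,0,0,0,0,-1,0,0,0,0,0,-1,0,0,0,0,0,-1,0,0,0,0,0,-1,0,0,0,0,0,-1,0,0,0,0,0,-1,0,0,0,0,0,-1]}}

```text
t: 5.1
ee_pos: [0.562, 0.005, 0.2009]
eef_rot: [-0.418, -3.113, -0.0]
force: [-1.1, -0.2, 0.3]
finger_gap: 1.0
grasp_force: 0.0
```

```bash
cat > go.py <<'E'
import sys; from h import *; from plant import status
s=status.observe(); T=R.from_rotvec(s["eef_rot"])
def plan(p,yaw):
    G=R.from_euler("z",yaw)*R.from_rotvec([np.pi,0,0])
    print("t",s["t"],"pos",s["ee_pos"].round(4),"xaxis yaw",np.arctan2(*T.as_matrix()[1::-1,0]).round(4))
    print("turn units",((T.inv()*G).as_rotvec()/.15).round(2),"then shift units",(G.inv().apply(np.array(p)-s["ee_pos"])/.03).round(2), "shift first", (T.inv().apply(np.array(p)-s["ee_pos"])/.03).round(2),"q",s["joint_positions"].round(2),"F",s["force"].round(1),"gap",s["finger_gap"],s["grasp_force"])
plan([float(a) for a in sys.argv[1:4]],float(sys.argv[4]))
E
python3 go.py .5686 .0152 .104 2.907
```

```text
t 5.1 pos [0.562  0.005  0.2009] xaxis yaw 2.8744
turn units [ 0.   -0.01 -0.22] then shift units [-0.14  0.38  3.23] shift first [-0.13  0.38  3.23] q [-0.01  0.3   1.59  0.    1.25 -1.32] F [-1.1 -0.2  0.3] gap 1.0004323660060206 0.0
```

Call:
{"name": "send_rows", "arguments": {"deltas": [0,0,0,0,0,-0.22,-0.14,0.38,0.5,0,0,0,0,0,0.6,0,0,0,0,0,0.6,0,0,0,0,0,0.6,0,0,0,0,0,0.5,0,0,0,0,0,0.43,0,0,0,0,0,0,0,0,0]}}

```text
t: 6.1
ee_pos: [0.5691, 0.014, 0.103]
eef_rot: [-0.376, -3.117, 0.0]
force: [0.6, -0.5, -0.1]
finger_gap: 0.997
grasp_force: 0.0
```

```bash
python3 go.py .5686 .0152 .104 2.907; python3 - <<'E'
from plant import optics
import cv2
a=optics.camera("top")[155:275,200:330]; b=optics.camera("side")[140:260,215:345]
cv2.imwrite("pics/a1.png",cv2.resize(cv2.hconcat([a,b]),None,fx=3,fy=3,interpolation=cv2.INTER_CUBIC))
E
```

```text
t 6.1 pos [0.5691 0.014  0.103 ] xaxis yaw 2.9015
turn units [-0.   -0.02 -0.04] then shift units [ 0.03  0.03 -0.03] shift first [ 0.03  0.03 -0.03] q [ 0.    0.39  1.72 -0.    1.03 -1.33] F [ 0.6 -0.5 -0.1] gap 0.9966421361092652 0.0
```

View pics/a1.png

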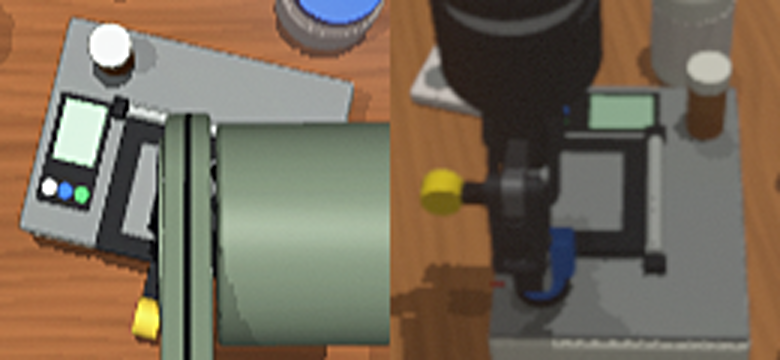

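The top view is blocked by the arm. In the side view the near finger is at (525,270), in front of the blue knob at (560,260), so the fingers straddle the bar. Closing now.

Call:
{"name": "send_rows", "arguments": {"deltas": [0,0,0,0,0,0,0,0,0,0,0,0,0,0,0,0,0,0,0,0,0,0,0,0,0,0,0,0,0,0,0,0,0,0,0,0,0,0,0,0,0,0,0,0,0,0,0,0], "grip": -1, "grip_force": 40}}

```text
t: 7.2
ee_pos: [0.5698, 0.0138, 0.1042]
eef_rot: [-0.376, -3.119, 0.0]
force: [0.3, -0.1, 1.1]
finger_gap: 0.0
grasp_force: 0.0
```

```bash
python3 go.py .5686 .0152 .104 2.907; python3 -c "
from plant import status; print(status.observe()['wrist_torque'])"
```

```text
t 7.2 pos [0.5698 0.0138 0.1042] xaxis yaw 2.9017
turn units [-0.   -0.   -0.04] then shift units [0.05 0.04 0.01] shift first [0.05 0.03 0.01] q [ 0.    0.39  1.72 -0.    1.03 -1.33] F [ 0.3 -0.1  1.1] gap 0.00019163512047727099 0.0
[-0.0243409   0.0281046   0.00883418]
```

```bash
python3 - <<'E'
from plant import optics
from h import *
import cv2
b=optics.camera("side"); print(b.shape)
print(proj("side",np.array([[.5698,.0138,.1042],[.5698,.0138,.1232],[.5686,.0152,.123]])))
b=b[100:300,180:380]
cv2.imwrite("pics/a2.png",cv2.resize(b,None,fx=3,fy=3,interpolation=cv2.INTER_CUBIC))
E
```

```text
(420, 560, 3)
[[265.35860128 226.8500229 ]
 [264.6817715  220.07729042]
 [263.83058824 219.61652242]]
```

View pics/a2.png

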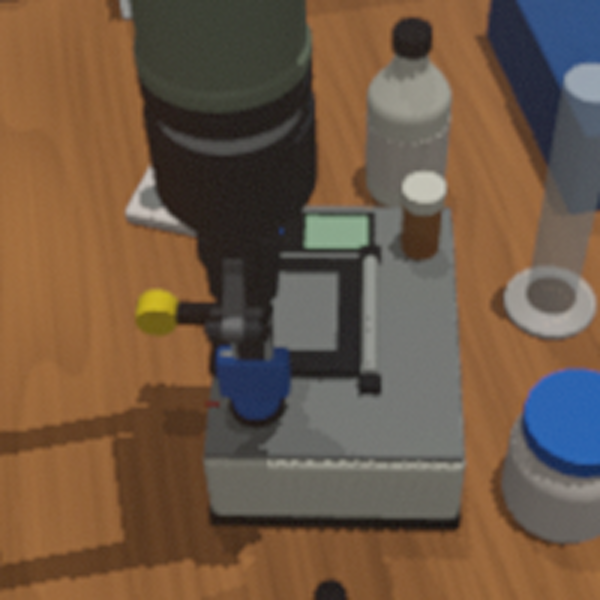

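```bash
python3 - <<'E'
from plant import optics
from h import *
import cv2
now=optics.camera("side"); cv2.imwrite("pics/now.png",now)
old=cv2.imread("pics/side0.png"); a1=cv2.resize(cv2.imread("pics/a1.png"),None,fx=1/3,fy=1/3,interpolation=cv2.INTER_AREA)[:,130:]
for nm,im,o in(("old",old[205:245,245:285],(245,205)),("now",now[205:245,245:285],(245,205)),("open",a1[65:105,30:70],(245,205))):
    im=im.astype(int); m=(im[...,0]>im[...,2]+40); v,u=np.nonzero(m)
    print(nm,m.sum(),u.min()+o[0],u.max()+o[0],v.min()+o[1],v.max()+o[1])
    for r in m[::2]: print("".join(".#"[x] for x in r))
Y=R.from_euler("z",-.235)
for y in(-.042,.042): print(y,proj("side",Y.apply([0,y,0])+[.569,.014,.117]))
w=Y.apply([[-.02,0,0],[.02,0,0]])+[.5686,.0152,.129]; print(proj("side",w))
E
```

```text
old 463 252 276 215 238Traceback (most recent call last):
  File "<stdin>", line 9, in <module>
  File "<stdin>", line 9, in <genexpr>
TypeError: string indices must be integers, not 'numpy.bool'
```

```bash
python3 - <<'E'
from h import *
import cv2
now=cv2.imread("pics/now.png")
old=cv2.imread("pics/side0.png"); a1=cv2.resize(cv2.imread("pics/a1.png"),None,fx=1/3,fy=1/3,interpolation=cv2.INTER_AREA)[:,130:]
for nm,im,o in(("old",old[205:245,245:285],(245,205)),("now",now[205:245,245:285],(245,205)),("open",a1[65:105,30:70],(245,205))):
    im=im.astype(int); m=(im[...,0]>im[...,2]+25); v,u=np.nonzero(m)
    print(nm,m.sum(),u.min()+o[0],u.max()+o[0],v.min()+o[1],v.max()+o[1])
    for r in m[::2]: print("".join(".#"[int(x)] for x in r))
Y=R.from_euler("z",-.235)
for y in(-.042,.042): print(y,proj("side",Y.apply([0,y,0])+[.569,.014,.117]))
w=Y.apply([[-.02,0,0],[.02,0,0]])+[.5686,.0152,.129]; print(proj("side",w))
E
```

```text
old 501 252 276 215 239
........................................
........................................
........................................
........................................
........................................
........#######################.........
.......##.......################........
.......#########################........
.......#########################........
.......#########################........
........########################........
........########################........
.........#######################........
.........######################.........
............################............
.............###############............
..............############..............
..................#####.................
........................................
........................................
now 439 252 276 215 239
........................................
........................................
........................................
........................................
........................................
........####...............
[... 860 characters left out ...]
......................########.........
........................########........
........................########........
.......................#########........
........................########........
........................########........
........................########........
........................#######.........
........................#####...........
........................####............
................##########..............
.................######.................
........................................
........................................
-0.042 [262.74178064 243.34936009]
0.042 [265.95789307 202.84196235]
[[251.47844278 217.26001632]
 [275.75427372 217.56881328]]
```

```bash
cat >> fit.py <<'E'
print("---- z free")
def W(q,X): return R.from_euler("z",q[2]).apply(np.array(X)/1000.)+[q[0],q[1],q[3]]
for ns in (["top"],["side"],["top","side"]):
    s=least_squares(lambda q:res(q,ns).ravel(),[.5,0.05,-.2,0]); print(ns,s.x.round(4),res(s.x,ns).round(1).tolist())
q=s.x; z=q[3]
print("hinge",W(q,(20,0,85)),"grip",W(q,(-110,0,85)))
print("grip px",proj("top",W(q,(-110,0,90))),px("top",(246,532)),proj("side",W(q,(-110,0,85))),px("side",(86,215)))
print("knob",ray("top",px("top",(451,404)),.129+z),ray("side",px("side",(247,292)),.129+z))
for m in(ray("top",px("top",(451,404)),.129+z),ray("side",px("side",(247,292)),.129+z)): print(R.from_euler("z",-q[2]).apply(m-[q[0],q[1],0]))
E
python3 fit.py | sed -n '/----/,$p'
```

```text
---- z free
['top'] [ 0.6288  0.069  -0.2381 -0.0327] [0.1, -0.3, -0.3, 0.2, 0.2, -0.1, -0.1, 0.2]
['side'] [ 0.6304  0.0804 -0.2289 -0.0201] [-0.2, 0.5, -0.2, -0.6, 0.4, 0.2]
['top', 'side'] [ 0.6281  0.07   -0.2348 -0.0081] [-1.8, -2.1, 0.7, -1.3, 0.9, 0.7, -2.3, 0.5, -0.7, -0.0, -1.7, 0.7, 0.9, 2.0]
hinge [0.64750209 0.06529986 0.07690221] grip [0.5210684  0.09554092 0.07690221]
grip px [248.45638089 259.7071809 ] [248.8 261. ] [232.74832043 205.30354461] [231.8 202.6]
knob [0.56830368 0.01604338 0.12090221] [0.56959194 0.02006493 0.12090221]
[-0.04556753 -0.06632864  0.12090221]
[-0.04525012 -0.06211773  0.12090221]
```

```bash
python3 - <<'E'
import cv2,numpy as np
a=cv2.imread("pics/now.png")[180:250,235:295]; b=cv2.imread("pics/a1.png")[:,390:]
b=cv2.resize(b,None,fx=1/3,fy=1/3,interpolation=cv2.INTER_AREA)[40:110,20:80]
c=cv2.resize(cv2.hconcat([b,a]),None,fx=6.6,fy=6.6,interpolation=cv2.INTER_CUBIC)
c=(255*(c/255.)**.5).astype(np.uint8)
cv2.imwrite("pics/z.png",c)
E
```

```text
(no output)
```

View pics/z.png

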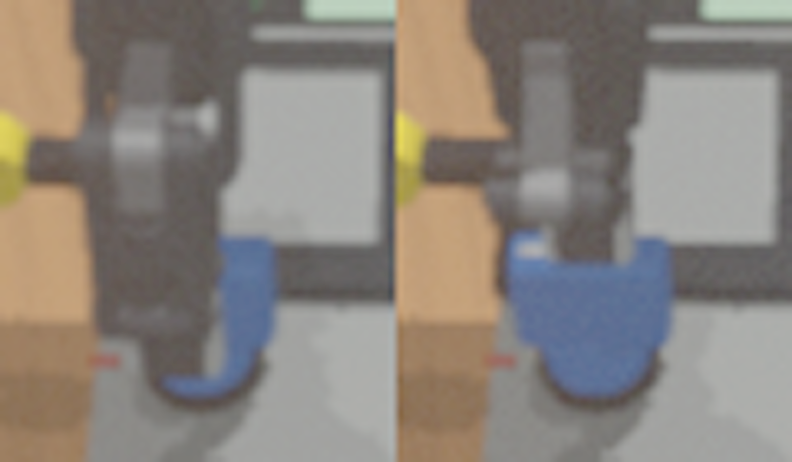

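The right half shows the shut fingers ending above the bar's top face at about (265,220). They passed over the knob, so they sit roughly 25 mm higher than planned. I'll open, go lower and try again.

Call:
{"name": "send_rows", "arguments": {"deltas": [0,0,0,0,0,0,0,0,0,0,0,0,0,0,0,0,0,0,0,0,0,0,0,0,0,0,0,0,0,0,0,0,0.25,0,0,0,0,0,0.25,0,0,0,0,0,0,0,0,0], "grip": 1}}

```text
t: 8.3
ee_pos: [0.5691, 0.0138, 0.0881]
eef_rot: [-0.375, -3.117, 0.001]
force: [-0.4, -0.4, -0.4]
finger_gap: 1.0
grasp_force: 0.0
```

Call:
{"name": "send_rows", "arguments": {"deltas": [0,0,0,0,0,0,0,0,0,0,0,0,0,0,0,0,0,0,0,0,0,0,0,0,0,0,0,0,0,0,0,0,0,0,0,0,0,0,0,0,0,0,0,0,0,0,0,0], "grip": -1, "grip_force": 20}}

```text
t: 9.3
ee_pos: [0.5703, 0.0151, 0.0896]
eef_rot: [0.376, 3.118, 0.003]
force: [0.5, 4.9, 1.2]
finger_gap: 0.154
grasp_force: 25.4
```

```bash
python3 go.py .5686 .0152 .104 2.907
```

```text
t 9.3 pos [0.5703 0.0151 0.0896] xaxis yaw 2.9016
turn units [ 0.01  0.   -0.04] then shift units [ 0.05 -0.01 -0.48] shift first [ 0.05 -0.01 -0.48] q [ 0.01  0.4   1.74  0.    1.   -1.33] F [0.5 4.9 1.2] gap 0.154281744351931 25.371497869491577
```

Call:
{"name": "send_rows", "arguments": {"deltas": [0,0,0,0,0,0.5,0,0,0,0,0,0.8,0,0,0,0,0,0.8,0,0,0,0,0,0.8,0,0,0,0,0,0.8,0,0,0,0,0,0.8,0,0,0,0,0,0.8,0,0,0,0,0,0.8], "grip_force": 50}}

```text
t: 10.3
ee_pos: [0.5694, 0.0143, 0.0897]
eef_rot: [-1.72, -2.628, -0.0]
force: [-1.4, 2.4, 3.8]
finger_gap: 0.145
grasp_force: 52.6
```

Call:
{"name": "send_rows", "arguments": {"deltas": [0,0,0,0,0,0.8,0,0,0,0,0,0.8,0,0,0,0,0,0.8,0,0,0,0,0,0.7,0,0,0,0,0,0.2,0,0,0,0,0,0,0,0,0,0,0,0,0,0,0,0,0,0]}}

```text
t: 11.3
ee_pos: [0.5687, 0.0143, 0.0897]
eef_rot: [-2.305, -2.132, 0.002]
force: [-2.8, 2.6, 5.9]
finger_gap: 0.143
grasp_force: 52.8
```

```bash
python3 go.py .5686 .0152 .104 2.907; python3 -c "
from plant import status; print(status.observe()['wrist_torque'])"
```

```text
t 11.3 pos [0.5687 0.0143 0.0897] xaxis yaw 1.4931
turn units [-0.01 -0.01 -9.43] then shift units [ 0.01  0.03 -0.48] shift first [ 0.03 -0.01 -0.48] q [0.   0.4  1.74 0.   1.   0.08] F [-2.8  2.6  5.9] gap 0.14316210241762867 52.83650279045105
[0.44444584 0.70900966 0.24143924]
```

Call:
{"name": "send_rows", "arguments": {"deltas": [0,0,0,0,0,0,0,0,0,0,0,0,0,0,0,0,0,0,0,0,0,0,0,0,0,0,-0.3,0,0,0,0,0,-0.9,0,0,0,0,0,-0.9,0,0,0,0,0,-0.9,0,0,0], "grip": 1}}

```text
t: 12.3
ee_pos: [0.57, 0.0138, 0.1808]
eef_rot: [2.307, 2.132, 0.001]
force: [0.0, -0.7, -0.2]
finger_gap: 1.001
grasp_force: 0.0
```

Call:
{"name": "send_rows", "arguments": {"deltas": [0,0,-0.5,0,0,-1,0,0,0,0,0,-1,0,0,0,0,0,-1,0,0,0,0,0,-1,0,0,0,0,0,-1,0,0,0,0,0,-1,0,0,0,0,0,-1,0,0,0,0,0,-1]}}

```text
t: 13.3
ee_pos: [0.57, 0.0138, 0.1949]
eef_rot: [0.693, 3.063, 0.0]
force: [-0.4, 0.1, -0.3]
finger_gap: 1.003
grasp_force: 0.0
```

```bash
python3 go.py .5208 .0940 .19 2.907; python3 - <<'E'
from plant import optics,status
from h import *
import cv2
b=optics.camera("side"); p=status.observe()["ee_pos"]; print(proj("side",p))
cv2.imwrite("pics/s3f.png",b)
cv2.imwrite("pics/s3.png",cv2.resize(b[90:270,190:390],None,fx=3.3,fy=3.3,interpolation=cv2.INTER_CUBIC))
E
```

```text
t 13.3 pos [0.57   0.0138 0.1949] xaxis yaw 2.6968
turn units [ 0.    0.01 -1.4 ] then shift units [2.22 2.22 0.16] shift first [2.63 1.71 0.16] q [ 0.    0.32  1.59 -0.    1.24 -1.12] F [-0.4  0.1 -0.3] gap 1.0026979357592616 0.0
[261.9395858  191.53694317]
```

View pics/s3.png

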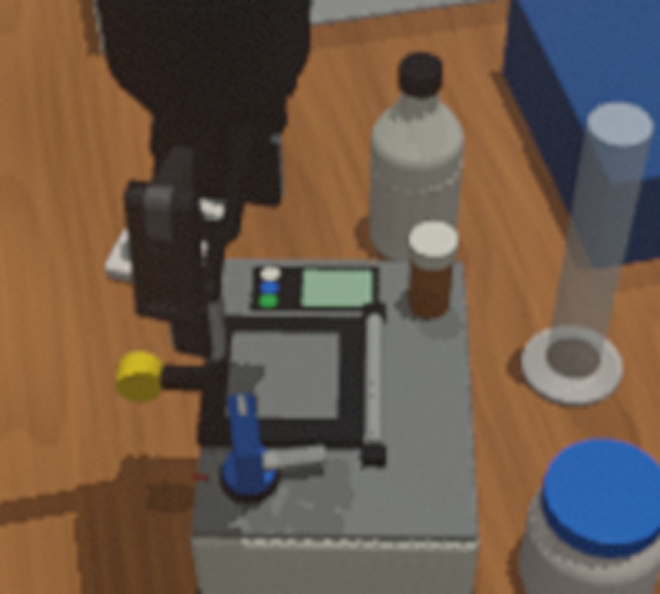

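The tongue now points to the back (crop (295,458)), beside the flap, so the latch is released. The near fingertip is at crop (192,350), again about 20 mm higher than the state's TCP implies. For the grip I'll therefore aim the TCP at z≈0.045.

Call:
{"name": "send_rows", "arguments": {"deltas": [0,0,0,0,0,-0.7,0,0,0,0,0,-0.7,0.45,0.45,0,0,0,0,0.45,0.45,0,0,0,0,0.45,0.45,0,0,0,0,0.45,0.45,0,0,0,0,0.45,0.42,0,0,0,0,0,0,0,0,0,0]}}

```text
t: 14.35
ee_pos: [0.5193, 0.0958, 0.1943]
eef_rot: [0.373, 3.119, -0.0]
force: [0.1, -0.2, -0.4]
finger_gap: 1.0
grasp_force: 0.0
```

Call:
{"name": "send_rows", "arguments": {"deltas": [0,0,0.6,0,0,0,0,0,0.7,0,0,0,0,0,0.7,0,0,0,0,0,0.7,0,0,0,0,0,0.7,0,0,0,0,0,0.7,0,0,0,0,0,0,0,0,0,0,0,0,0,0,0]}}

```text
t: 15.35
ee_pos: [0.5209, 0.0945, 0.0719]
eef_rot: [0.376, 3.118, 0.0]
force: [0.7, -0.8, -0.7]
finger_gap: 0.996
grasp_force: 0.0
```

```bash
python3 go.py .5195 .0942 .045 2.907
```

```text
t 15.35 pos [0.5209 0.0945 0.0719] xaxis yaw 2.9015
turn units [ 0.    0.01 -0.04] then shift units [ 0.04 -0.02  0.9 ] shift first [ 0.05 -0.02  0.9 ] q [ 0.16  0.37  1.85 -0.    0.92 -1.17] F [ 0.7 -0.8 -0.7] gap 0.9955640091875984 0.0
```

Call:
{"name": "send_rows", "arguments": {"deltas": [0,0,0.3,0,0,0,0.04,0,0.3,0,0,0,0,0,0.3,0,0,0,0,0,0,0,0,0,0,0,0,0,0,0,0,0,0,0,0,0,0,0,0,0,0,0,0,0,0,0,0,0]}}

```text
t: 16.35
ee_pos: [0.519, 0.0948, 0.0444]
eef_rot: [0.376, 3.119, 0.0]
force: [0.5, -0.6, 0.9]
finger_gap: 0.999
grasp_force: 0.0
```

Call:
{"name": "send_rows", "arguments": {"deltas": [0,0,0,0,0,0,0,0,0,0,0,0,0,0,0,0,0,0,0,0,0,0,0,0,0,0,0,0,0,0,0,0,0,0,0,0,0,0,0,0,0,0,0,0,0,0,0,0], "grip": -1, "grip_force": 30}}

```text
t: 17.35
ee_pos: [0.5186, 0.0939, 0.0443]
eef_rot: [-0.374, -3.119, 0.003]
force: [-0.6, -4.6, 2.9]
finger_gap: 0.176
grasp_force: 34.6
```

```bash
python3 go.py .5195 .0942 .045 2.907;python3 - <<'E'
from plant import optics
import cv2
b=optics.camera("side")[140:250,195:315];a=optics.camera("top")[180:290,200:320]
cv2.imwrite("pics/s4.png",cv2.resize(cv2.hconcat([a,b]),None,fx=3.3,fy=3.3,interpolation=cv2.INTER_CUBIC))
E
```

```text
t 17.35 pos [0.5186 0.0939 0.0443] xaxis yaw 2.9026
turn units [-0.01 -0.   -0.03] then shift units [-0.03  0.02 -0.02] shift first [-0.03  0.02 -0.02] q [ 0.16  0.4   1.89 -0.    0.85 -1.17] F [-0.6 -4.6  2.9] gap 0.17641503902218406 34.60948884487152
```

View pics/s4.png

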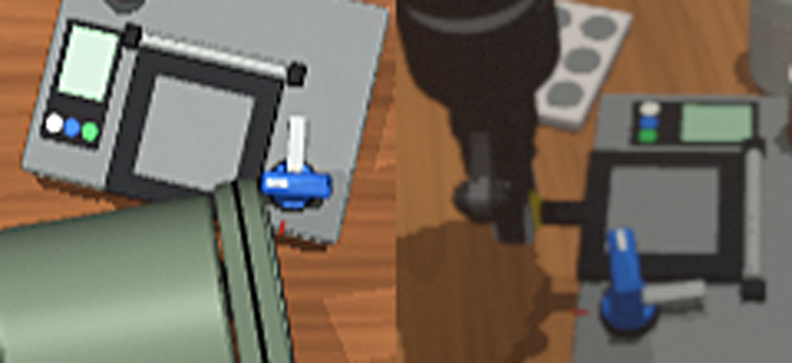

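The fingers cover the yellow disc, with only its rim showing at crop (535,208), and the 15 mm gap matches the 16 mm disc. The knob is still released. Next I'll work out the arc.

```bash
python3 - <<'E'
import numpy as np
th=np.linspace(0,np.pi/2,33); x=-130*(1-np.cos(th))/30; z=-130*np.sin(th)/30
X=np.round(x,2);Z=np.round(z,2)
for c in range(4): print([(round(float(X[i+1]-X[i]),2),round(float(Z[i+1]-Z[i]),2)) for i in range(8*c,8*c+8)])
E
```

```text
[(-0.01, -0.21), (-0.01, -0.21), (-0.03, -0.22), (-0.03, -0.21), (-0.05, -0.2), (-0.06, -0.21), (-0.06, -0.2), (-0.08, -0.2)]
[(-0.09, -0.19), (-0.09, -0.19), (-0.11, -0.19), (-0.11, -0.18), (-0.12, -0.17), (-0.13, -0.17), (-0.14, -0.16), (-0.15, -0.15)]
[(-0.15, -0.15), (-0.16, -0.14), (-0.17, -0.13), (-0.18, -0.12), (-0.18, -0.12), (-0.18, -0.1), (-0.19, -0.1), (-0.2, -0.08)]
[(-0.19, -0.08), (-0.21, -0.07), (-0.2, -0.05), (-0.21, -0.05), (-0.21, -0.04), (-0.21, -0.02), (-0.21, -0.02), (-0.21, 0.0)]
```

Call:
{"name": "send_rows", "arguments": {"deltas": [-0.01,0,-0.21,0,0,0,-0.01,0,-0.21,0,0,0,-0.03,0,-0.22,0,0,0,-0.03,0,-0.21,0,0,0,-0.05,0,-0.2,0,0,0,-0.06,0,-0.21,0,0,0,-0.06,0,-0.2,0,0,0,-0.08,0,-0.2,0,0,0]}}

```text
t: 18.45
ee_pos: [0.5289, 0.0913, 0.0933]
eef_rot: [0.375, 3.119, -0.003]
force: [3.6, -5.4, -5.5]
finger_gap: 0.177
grasp_force: 32.2
```

```bash
cat > arc.py <<'E'
from h import *; from plant import status
s=status.observe(); d=R.from_euler("z",.2375).apply(s["ee_pos"]-[.5186,.0939,.0443])*1000
a=np.arctan2(d[2],130-d[0])
print("t",s["t"],"d local",d.round(1),"angle",a,"radius",np.hypot(d[2],130-d[0]),"F local",R.from_euler("z",.2375).apply(s["force"]).round(1),"gap",s["finger_gap"],s["grasp_force"],"q",s["joint_positions"].round(2))
print("to upright, units x,z:",-(130-d[0])/30,-(130-d[2])/30)
E
python3 arc.py
```

```text
t 18.45 d local [10.6 -0.1 49. ] angle 0.38937897510511693 radius 129.07842518205865 F local [ 4.8 -4.4 -5.5] gap 0.1774475522795226 32.18120455741882 q [ 0.15  0.35  1.81 -0.    0.98 -1.18]
to upright, units x,z: -3.9805419370186055 -2.7000009706285644
```

Call:
{"name": "send_rows", "arguments": {"deltas": [-0.09,-0.02,-0.19,0,0,0,-0.09,-0.02,-0.19,0,0,0,-0.11,0,-0.19,0,0,0,-0.11,0,-0.18,0,0,0,-0.12,0,-0.17,0,0,0,-0.13,0,-0.17,0,0,0,-0.14,0,-0.16,0,0,0,-0.15,0,-0.15,0,0,0]}}

```text
t: 19.45
ee_pos: [0.5554, 0.0849, 0.1361]
eef_rot: [-0.376, -3.118, -0.001]
force: [2.8, -0.7, -6.3]
finger_gap: 0.18
grasp_force: 30.4
```

```bash
python3 arc.py
```

```text
t 19.45 d local [37.9 -0.1 91.8] angle 0.783500980542207 radius 130.0511150807778 F local [ 2.8 -0.1 -6.3] gap 0.17975354585759645 30.399484634399414 q [ 0.13  0.35  1.69  0.    1.1  -1.2 ]
to upright, units x,z: -3.071144158580042 -1.273820166676581
```

Call:
{"name": "send_rows", "arguments": {"deltas": [-0.15,0,-0.15,0,0,0,-0.16,0,-0.14,0,0,0,-0.17,0,-0.13,0,0,0,-0.18,0,-0.12,0,0,0,-0.18,0,-0.12,0,0,0,-0.18,0,-0.1,0,0,0,-0.19,0,-0.1,0,0,0,-0.2,0,-0.08,0,0,0]}}

```text
t: 20.45
ee_pos: [0.5969, 0.0748, 0.1647]
eef_rot: [-0.376, -3.119, -0.001]
force: [-2.6, 2.4, 0.3]
finger_gap: 0.179
grasp_force: 30.1
```

```bash
python3 arc.py
```

```text
t 20.45 d local [ 8.060e+01 -1.000e-01  1.204e+02] angle 1.1816653190856166 radius 130.17425811405582 F local [-3.1  1.7  0.3] gap 0.17885525645027134 30.062143206596375 q [ 0.11  0.39  1.56  0.    1.2  -1.23]
to upright, units x,z: -1.6462033367139857 -0.31858958997970555
```

Call:
{"name": "send_rows", "arguments": {"deltas": [-0.2,0,-0.08,0,0,0,-0.2,0,-0.07,0,0,0,-0.2,0,-0.05,0,0,0,-0.2,0,-0.05,0,0,0,-0.2,0,-0.03,0,0,0,-0.18,0,-0.02,0,0,0,-0.16,0,-0.01,0,0,0,-0.12,0,-0.01,0,0,0]}}

```text
t: 21.45
ee_pos: [0.64, 0.0644, 0.1744]
eef_rot: [0.376, 3.118, 0.001]
force: [-1.7, 5.0, 3.9]
finger_gap: 0.176
grasp_force: 30.4
```

Call:
{"name": "send_rows", "arguments": {"deltas": [-0.1,0,0,0,0,0,-0.06,0,0,0,0,0,0,0,0,0,0,0,0,0,0,0,0,0,0,0,0,0,0,0,0,0,0,0,0,0,0,0,0,0,0,0,0,0,0,0,0,0]}}

```text
t: 22.45
ee_pos: [0.6447, 0.0633, 0.1745]
eef_rot: [0.375, 3.117, 0.001]
force: [-0.1, 4.8, 5.3]
finger_gap: 0.179
grasp_force: 30.6
```

```bash
python3 arc.py;python3 - <<'E'
from plant import optics
import cv2
b=optics.camera("side")[90:260,195:375];a=optics.camera("top")[120:290,180:360]
cv2.imwrite("pics/s5.png",cv2.resize(cv2.hconcat([a,b]),None,fx=2.2,fy=2.2,interpolation=cv2.INTER_CUBIC))
E
python3 arc.py
```

```text
t 22.45 d local [ 1.297e+02 -1.000e-01  1.302e+02] angle 1.5687473650850623 radius 130.17559382102792 F local [-1.3  4.6  5.3] gap 0.17916486922974262 30.582455098628998 q [ 0.08  0.45  1.43  0.    1.26 -1.25]
to upright, units x,z: -0.008890820688832454 0.0058440188888302675
t 22.55 d local [ 1.298e+02 -1.000e-01  1.302e+02] angle 1.5688952176899196 radius 130.19569789799388 F local [-2.3  4.9  5. ] gap 0.1790145356724267 30.583758652210236 q [ 0.08  0.45  1.43  0.    1.26 -1.25]
to upright, units x,z: -0.008250535920219211 0.0065154206796213055
```

View pics/s5.png

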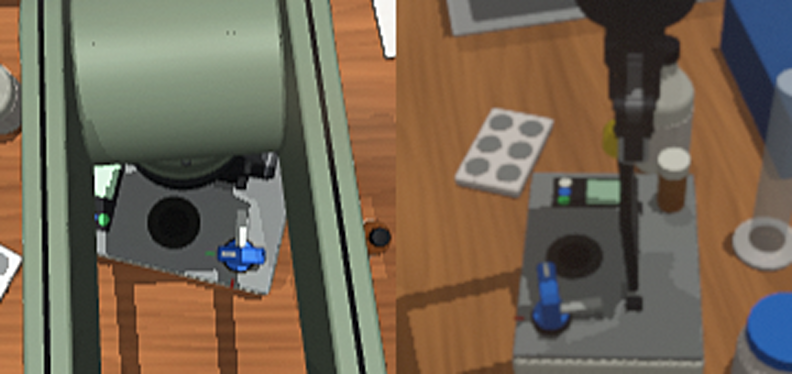

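The side view shows the flap edge-on and close to vertical, from the hinge at crop (632,300) up to about (628,185). The yellow disc is in the fingers at (612,135), the sample well is uncovered, and the bystanders haven't moved. I'll check the angle numerically.

```bash
python3 - <<'E'
from h import *
import cv2
im=cv2.resize(cv2.imread("pics/s5.png")[:,396:],(180,170),interpolation=cv2.INTER_AREA)
g=im.max(2)
for v in range(84,132,4):
    r=g[v,98:116]; print(v+90,[int(x) for x in r])
q=[.6273,.0690,-.236]
for th in(1.45,1.5708,1.69):
  for r in(20,45,70,90):
    for e in(-4,4):
      for y in (-45,):
        c,s_=np.cos(th),np.sin(th)
        X=[20-r*c+e*s_, y, 85+r*s_+e*c]
        p=proj("side",R.from_euler("z",q[2]).apply(np.array(X)/1000)+[q[0],q[1],0])
        print(th,r,e,p.round(1),end=" ")
    print()
E
```

```text
174 [168, 168, 166, 124, 58, 35, 34, 34, 40, 48, 50, 65, 101, 117, 116, 117, 115, 116]
178 [167, 168, 165, 119, 49, 32, 34, 35, 39, 50, 52, 64, 100, 115, 116, 117, 117, 116]
182 [85, 87, 89, 63, 36, 35, 36, 36, 39, 48, 51, 49, 51, 68, 103, 114, 99, 79]
186 [76, 76, 76, 57, 39, 34, 35, 32, 37, 49, 52, 53, 59, 64, 96, 116, 117, 115]
190 [74, 77, 74, 56, 38, 33, 32, 33, 37, 47, 51, 55, 89, 111, 116, 117, 116, 117]
194 [75, 75, 74, 59, 39, 34, 34, 31, 32, 42, 49, 53, 89, 112, 118, 117, 118, 118]
198 [74, 76, 75, 73, 56, 37, 32, 30, 30, 34, 46, 55, 90, 111, 116, 116, 117, 116]
202 [74, 74, 75, 75, 64, 44, 34, 31, 30, 31, 39, 52, 89, 112, 117, 118, 117, 117]
206 [76, 75, 74, 75, 73, 55, 37, 31, 32, 30, 32, 50, 84, 101, 105, 103, 103, 102]
210 [73, 74, 76, 74, 75, 68, 49, 33, 30, 30, 28, 42, 86, 104, 103, 103, 102, 104]
214 [75, 74, 73, 74, 76, 75, 58, 37, 32, 29, 29, 43, 86, 104, 103, 102, 103, 103]
218 [74, 75, 74, 74, 70, 68, 62, 46, 33, 30, 28, 38, 82, 102, 103, 103, 103, 103]
1.45 20 -4 [299.  216.9] 1.45 20 4 [303.7 216.6] 
1.45 45 -4 [297.3 207.8] 1.45 45 4 [302.1 207.5] 
1.45 70 -4 [295.5 198.2] 1.45 70 4 [300.4 197.9] 
1.45 90 -4 [294.  190.1] 1.45 90 4 [299.  189.8] 
1.5708 20 -4 [300.4 216.7] 1.5708 20 4 [305.1 216.7] 
1.5708 45 -4 [300.5 207.5] 1.5708 45 4 [305.3 207.6] 
1.5708 70 -4 [300.7 197.9] 1.5708 70 4 [305.6 197.9] 
1.5708 90 -4 [300.8 189.7] 1.5708 90 4 [305.9 189.8] 
1.69 20 -4 [301.8 216.6] 1.69 20 4 [306.4 217. ] 
1.69 45 -4 [303.8 207.5] 1.69 45 4 [308.5 207.9] 
1.69 70 -4 [305.8 197.9] 1.69 70 4 [310.7 198.4] 
1.69 90 -4 [307.6 189.8] 1.69 90 4 [312.6 190.3]
```

```bash
cat > ang.py <<'E'
from h import *
import cv2
im=np.mean([optics.camera("side").astype(float) for _ in range(2)],0); g=im.max(2)
q=[.6273,.0690,-.236]
def P3(X): return proj("side",R.from_euler("z",q[2]).apply(np.array(X)/1000)+[q[0],q[1],0])
vs=np.arange(191,217); us=[]
for v in vs:
    r=g[v,286:306]; i=np.argmax(r<54); us.append(286+i-1+(r[i-1]-54)/(r[i-1]-r[i]))
us=np.array(us); k=np.polyfit(vs,us,1); print("left edge slope",k[0],"u@204",np.polyval(k,204),"resid",(us-np.polyval(k,vs)).std())
for th in(1.40,1.45,1.5,1.55,1.5708,1.6):
    c,s=np.cos(th),np.sin(th)
    E=lambda y:np.array([P3([20-r*c-4*s,y,85+r*s-4*c]) for r in range(10,95,5)])
    out=[]
    for y in(-45,45):
        e=E(y); kk=np.polyfit(e[:,1],e[:,0],1); out+= [round(kk[0],3),round(np.polyval(kk,204),1)]
    a=np.linspace(0,6.28,60); D=np.array([P3([20-130*c+13*np.cos(t),y,85+130*s+13*np.sin(t)]) for t in a for y in(-8,8)])
    print(th,out,"disc u",D[:,0].min().round(1),"v",D[:,1].min().round(1),D[:,1].max().round(1))
m=(im[...,2]>im[...,0]+60)&(im[...,1]>im[...,0]+60); v,u=np.nonzero(m[120:180,270:320]); print("yellow u",u.min()+270,u.max()+270,"v",v.min()+120,v.max()+120,m.sum())
E
python3 ang.py
```

```text
left edge slope -0.15775432525004418 u@204 291.4791544040763 resid 5.8130152151004175
1.4 [np.float64(0.274), np.float64(294.9), np.float64(0.243), np.float64(305.2)] disc u 281.4 v 142.6 161.7
1.45 [np.float64(0.189), np.float64(296.6), np.float64(0.167), np.float64(303.8)] disc u 285.5 v 142.1 161.3
1.5 [np.float64(0.104), np.float64(298.3), np.float64(0.091), np.float64(302.4)] disc u 289.6 v 141.9 161.0
1.55 [np.float64(0.02), np.float64(299.9), np.float64(0.017), np.float64(301.1)] disc u 293.8 v 141.7 160.9
1.5708 [np.float64(-0.015), np.float64(300.6), np.float64(-0.015), np.float64(300.5)] disc u 295.5 v 141.7 160.9
1.6 [np.float64(-0.064), np.float64(301.6), np.float64(-0.058), np.float64(299.7)] disc u 297.9 v 141.8 161.0
yellow u 289 294 v 145 160 60
```

Call:
{"name": "send_rows", "arguments": {"deltas": [-0.06,0,0,0,0,0,-0.06,0,0,0,0,0,-0.06,0,0,0,0,0,-0.06,0,0,0,0,0,-0.06,0,0,0,0,0,0,0,0,0,0,0,0,0,0,0,0,0,0,0,0,0,0,0]}}

```text
t: 23.65
ee_pos: [0.6533, 0.0612, 0.1743]
eef_rot: [0.376, 3.117, 0.001]
force: [-0.3, 5.1, 4.4]
finger_gap: 0.177
grasp_force: 30.6
```

```bash
sed -i 's/286/293/g' ang.py; python3 arc.py; python3 ang.py
```

```text
t 23.65 d local [138.6  -0.  130. ] angle 1.6370410790193903 radius 130.33565957951447 F local [-1.5  4.8  4.4] gap 0.1765359024845439 30.640431940555573 q [ 0.08  0.46  1.41  0.    1.27 -1.26]
to upright, units x,z: 0.28759133202709675 0.0016594593296067235
left edge slope 0.025827463013054656 u@204 299.97213273699055 resid 0.08571243352994368
1.4 [np.float64(0.274), np.float64(294.9), np.float64(0.243), np.float64(305.2)] disc u 281.4 v 142.6 161.7
1.45 [np.float64(0.189), np.float64(296.6), np.float64(0.167), np.float64(303.8)] disc u 285.5 v 142.1 161.3
1.5 [np.float64(0.104), np.float64(298.3), np.float64(0.091), np.float64(302.4)] disc u 289.6 v 141.9 161.0
1.55 [np.float64(0.02), np.float64(299.9), np.float64(0.017), np.float64(301.1)] disc u 293.8 v 141.7 160.9
1.5708 [np.float64(-0.015), np.float64(300.6), np.float64(-0.015), np.float64(300.5)] disc u 295.5 v 141.7 160.9
1.6 [np.float64(-0.064), np.float64(301.6), np.float64(-0.058), np.float64(299.7)] disc u 297.9 v 141.8 161.0
yellow u 295 300 v 144 160 76
```

Call:
{"name": "send_rows", "arguments": {"deltas": [-0.03,0,0,0,0,0,-0.03,0,0,0,0,0,0,0,0,0,0,0,0,0,0,0,0,0,0,0,0,0,0,0,0,0,0,0,0,0,0,0,0,0,0,0,0,0,0,0,0,0]}}

```text
t: 24.75
ee_pos: [0.6551, 0.0608, 0.1742]
eef_rot: [0.376, 3.117, 0.001]
force: [-0.2, 5.2, 4.0]
finger_gap: 0.178
grasp_force: 30.6
```

```bash
python3 arc.py|head -1; python3 ang.py | grep -E "slope|yellow"
```

```text
t 24.75 d local [140.4  -0.  129.9] angle 1.650956715017959 radius 130.34173578369567 F local [-1.4  5.   4. ] gap 0.1782204319188794 30.585302710533142 q [ 0.07  0.47  1.4   0.    1.27 -1.26]
left edge slope -0.0025891302130506594 u@204 300.33470034255924 resid 0.037706850582996505
yellow u 296 301 v 144 160 84
```

The edge slope gives an angle of about 1.563 rad, which is upright, and the grip is still holding. Handing in.

```bash
python3 -c "
from plant import workorder; print(workorder.hand_in())"
```

```text
the job is handed in; nothing more can be done
None
```

I handed the job in at about 25 s: the latch is released, and the flap is held still by its yellow grip at about 1.56 rad (upright is 1.57); no bottles or other ware were seen to move, and the hand-in returned no verdict.

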